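# Sweep the counted tablets into the trough and shut the lid

### The job

Portion the tablets on the counting tray: with closed fingers sweep the three whole tablets across the plate and over its edge into the trough, leaving the broken half tablet on the plate, then push the trough's hinged lid over and fully shut. Nothing is to be picked up; leave the bottle, the beaker and the spatula beside the tray where they are.

Things in the scene. Friction and masses are not known exactly. Their poses are not given: they have to be found in the camera images.
- tray: Tablet counting tray, 216 mm along x by 200 mm along y, grey with a dark metal plate; it does not move. Origin at the centre of its underside on the bench; x runs along the trough and the lid's hinge, y points across the plate to the trough, z up.
- plate (a point): Middle of the flat plate's top, 36 mm above the bench. The plate spans x = -100 to +100 mm and y = -96 to +52 mm of the tray, with rails 9 mm high along its back (y = -96) and both sides (x = -100 and +100); at y = +52 mm it has no rail and drops straight into the trough.
- trough (a point): Middle of the trough's floor, 4 mm above the bench. The trough is 44 mm wide (y = +52 to +96 mm of the tray) and runs from x = -100 to +100 mm; its outer wall rises to 34 mm above the bench. A short pouring spout behind a low sill leaves it at its +x end.
- tablet0_center (a point): Whole white tablet, a disc 28 mm across and 12 mm thick (about 15 g), at the start lying flat on the tray's plate. The point is its centre, 6 mm above its underside.
- tablet1_center (a point): Whole white tablet, a disc 28 mm across and 12 mm thick (about 15 g), at the start lying flat on the tray's plate. The point is its centre, 6 mm above its underside.
- tablet2_center (a point): Whole white tablet, a disc 28 mm across and 12 mm thick (about 15 g), at the start lying flat on the tray's plate. The point is its centre, 6 mm above its underside.
- half_center (a point): Broken half tablet, a half disc about 28 x 15 mm and 12 mm thick, 6 mm from the plate to its middle, which is this point. The four pieces lie flat at the start in a loose row along the tray's x, in any order, centres at least 38 mm apart in x, at y = -35 to +10 mm of the tray.
- lid (a joint): Angle of the trough's lid in rad: 0 = shut flat over the trough, 1.57 = upright, at the start 1.75 to 2.0 (open, leaning a little outward, away from the plate). Stiff-friction hinge: it stays at any angle where it is left, and must be pushed all the way; about 0.5 to 1 N at its free edge moves it.
- lid_edge (a point): Middle of the lid's free long edge (a rolled edge 5.6 mm thick). The lid is a flat plate 196 mm long (along the tray's x), 3 mm thick, its free edge 52 mm from the hinge; shut, its top is at z = 39.5 mm of the tray (41.5 mm on the rolled edge), which then rests on the plate, 5 mm inside its edge.
- lid_hinge (a point): Middle of the lid's hinge axis, on the outer edge of the trough: at y = +102 mm, z = 37.5 mm of the tray; the axis runs along the tray's x.
- bottle_center (a point): White bottle with a black screw cap, 60 mm across, 135 mm tall, standing beside the tray; the point is half-way up. Not to be moved.
- beaker_center (a point): Small clear beaker, 54 mm across, 70 mm tall, standing beside the tray; the point is half-way up. Not to be moved.
- spatula_center (a point): Steel spatula with a blue handle, 185 mm long, 8 mm high, lying beside the tray; the point is its middle. Not to be moved.

How it is judged:
By the outcome, as a careful person would: the job done as asked, in the order asked, and still so for the second after the job is handed in, with the robot touching nothing.
It also fails if it takes over 51 s, if anything falls off the work surface, if the arm or the gripper's body presses on something with over 40 N, if the wrist force passes 120 N, or if a joint passes its speed limit or range.

### The arm

A 6-joint arm with a two-finger parallel gripper is mounted at the origin on a cart in front of the work surface, level with it; the furniture and walls round the work are solid. World frame = base frame: x ahead of the robot, y to its left, z up, the work surface at z = 0. Lengths are in m, angles in degrees, forces in N, time in s.
With the tool pointing down it reaches from about 0.3 to 0.75 m from the base axis. Payload 8.5 kg.
Tool frame: the origin (TCP) lies on the centre line of the jaws, within the pads' length; the fingertips stand 25 mm ahead of it and the grasp point (between the pads) lies 6 mm ahead of it; z points along the fingers, y is the line along which they close (so a half turn about z gives the same grasp; the last joint's range is limited). The gripper opens to 85 mm and grips with 20 to 120 N. Pads are 22 mm wide; open, the fingers measure 114 mm over their backs; the gripper's body (76 mm by 85 mm) begins 54 mm behind the grasp point. The pads swing forward as they close: fully open they stand 13 mm farther back than shut.
Start: joints at [-86.763, 21.807, 74.336, -0, 83.858, -12.336], TCP at [0.148, -0.53, 0.227] pointing down, gripper open.
Joint ranges: [-178.18, 178.18], [-50.72, 133.34], [12.68, 142.11], [-81.47, 261.47], [9.98, 163.14], [-165.26, 165.26]. Speed limits (degrees/s): [136.94, 136.94, 180, 180, 180, 180].

### API

Orientations are given as a 3x3 rotation matrix whose columns are the frame's x, y, z axes.
In Python, from rig import telemetry, optics, env gives the robot as it stands.
- The arm moves only by the tool send_rows, never from a script. Its argument "deltas" is a list that holds one entry, the list of rows, each a list of 7 numbers: the shift along the tool's x, y, z in m, then the turn, a rotation vector about the tool's x, y, z in rad, then the opening, from -1 (shut) to 1 (fully open), so that 0 is half open. In form: [[[x, y, z, ax, ay, az, grip], ...]]. A call has 1 to 12 rows; each row shifts and turns the commanded pose from where the row before left it, along the tool's axes as they then stand; what a row does not reach is not made up. A row lasts 1/8 s, in which the tool goes at most 62.5 mm and 10.7 degrees, less where a joint would pass 70% of its speed; a pose out of reach is approached as far as the arm can. A call is refused whole if a number of a shift passes 0.0625 or a number of a turn 0.188, either way. A call with a gripper value outside its range is refused whole. The fingers move at their own pace and stop on an object; "squeeze" is the grip in N (left out, the last holds). Time passes only in rows, so rows that do not move let the fingers close. It gives the time, the measured TCP pose, the force, the opening and the grip force at its end, in the units of the state.
- telemetry.observe(): the state, without advancing time (a new reading comes with each control period).
- optics.get_image(name): name is "scene" or "side" or "wrist"; returns a dict with "image" (480x640x3 uint8, red, green, blue), "range_z" (480x640 float32, m along the optical axis (not along the pixel's ray), 0 where there is no reading), "K" (3x3 intrinsics, pixels), "rvec" (rotation vector, rad) and "tvec" (3), from world to camera coordinates, as OpenCV has them; the wrist camera has in their place "hand_eye" (4x4, takes a point from camera to tool coordinates, whose origin is the TCP and whose axes are the flange's). Camera axes: x right, y down, z forward; pixel columns grow to the right and rows downward; lengths in m; the calibration is good to about 2 mm. The wrist camera is an equidistant fisheye: a pixel r from the principal point sees the ray r / f radians off the axis. A picture is of the moment at which its call begins: read the wrist's pose just before it.
- env.close_job(): hands the job in; it is judged then, once.
The state is a dict: "time_s": time; "q": joint angles; "qvel": joint speeds; "joint_efforts": joint torques, N m; "position": TCP position; "tool_rot": TCP orientation; "ft_force": force on the tool from outside, world axes, zero at the start; "wrist_torque": the same for the moment, N m; "grip_width": finger opening in m; "gripper_force": force on a finger pad.
Only numpy, scipy, OpenCV 4.12 (cv2) and the standard library are available. Lean on these libraries where they do the work, as an engineer would, in place of code of your own. Each camera call takes 0.05 s, during which the arm holds its last target. There are 200 camera calls.

## Working session

There is one attempt and no reset: what is moved stays moved. The work goes in short steps, Python scripts to look and compute and a tool call to move; the robot and the scene stay as the last step left them, time stands still between calls to the robot, and variables do not carry over. Pictures are saved under pics/ and viewed, at most 10 in all, crops included, and the job is handed in when it is done.

Besides the shell and the picture viewer there is one more tool, called after "Emit:" in YAML: its name, and indented under it one key for each argument. send_rows: Moves the arm, as the interface text tells. Its arguments: {"type":"object","properties":{"deltas":{"type":"array"},"squeeze":{"type":"number"}},"required":["deltas"]}

```bash
mkdir -p pics; ls; cat > h.py <<'E'
import numpy as np, cv2
from rig import telemetry, optics, env
def grab(n):
    d=optics.get_image(n); np.savez('pics/%s.npz'%n,**d); return d
def world(d):
    R=cv2.Rodrigues(np.array(d['rvec'],float))[0]; t=np.array(d['tvec'],float).ravel(); K=np.array(d['K'])
    z=d['range_z']; v,u=np.mgrid[:480,:640]
    P=np.stack([(u-K[0,2])/K[0,0]*z,(v-K[1,2])/K[1,1]*z,z],-1)
    W=(P-t)@R; W[z==0]=np.nan; return W
E
python3 - <<'E'
from h import *
for n in ('scene','side'):
    d=grab(n); cv2.imwrite(f'pics/{n}0.png',d['image'][...,::-1]); R=cv2.Rodrigues(np.array(d['rvec'],float))[0]; print(n,-R.T@np.array(d['tvec']).ravel(), R[2])
s=telemetry.observe(); print(s['time_s'],s['position'],s['tool_rot'],s['grip_width'])
E
```

```text
pics
scene [-0.1034936   0.95038799  0.71040443] [ 0.51991645 -0.7020008  -0.486705  ]
side [0.29440881 0.70919437 0.71202104] [ 0.29061059 -0.68709039 -0.66592213]
0.1 [ 0.14765093 -0.52954062  0.22627511] [[ 9.63285081e-01  2.68480627e-01 -7.39120300e-05]
 [ 2.68480491e-01 -9.63284232e-01  1.30940783e-03]
 [ 2.80352341e-04 -1.28117696e-03 -9.99999140e-01]] 0.08546925233557758
```

View pics/scene0.png

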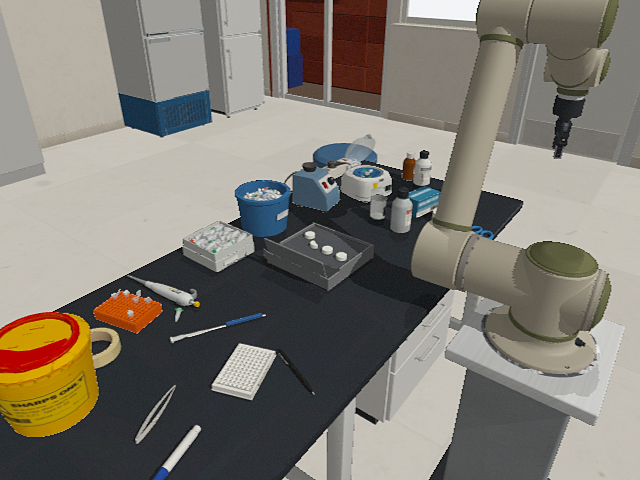

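View pics/side0.png

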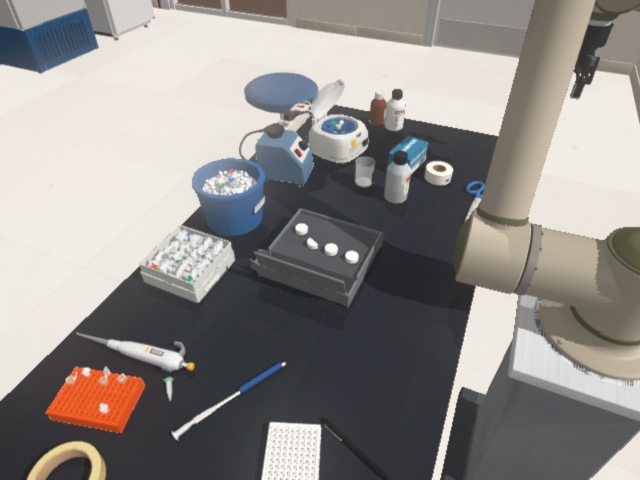

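The tray is at about (318,255) in the side view. Its trough and open lid face the camera (about (305,275)). Four white pieces lie at about (301,229), (312,243), (331,249) and (351,257), and (312,243) looks like the half. The bottle is at (397,180), the beaker at (365,172) and the spatula at (230,400).

```bash
python3 - <<'E'
from h import *
for n,box in (('side',(235,195,395,315)),('scene',(255,215,385,300))):
    d=dict(np.load(f'pics/{n}.npz')); W=world(d); im=d['image']
    x0,y0,x1,y1=box
    w=(im.min(-1)>150)&(W[...,2]>.03)&(W[...,2]<.06); m=np.zeros((480,640),np.uint8); m[y0:y1,x0:x1]=w[y0:y1,x0:x1]
    k,l,s,c=cv2.connectedComponentsWithStats(m)
    for i in range(1,k):
        if s[i,4]>8:
            p=W[l==i]; p=p[p[:,2]>np.nanmax(p[:,2])-.006]; print(n,c[i].round(),s[i,4],p.mean(0).round(4),np.ptp(p,0).round(3), p[:,2].max().round(4))
    V=W[y0:y1,x0:x1].reshape(-1,3)
    # plate / lid
    pl=V[(abs(V[:,2]-.036)<.003)]; 
    r=cv2.minAreaRect(pl[:,:2].astype(np.float32)); print('plate',len(pl),r,cv2.boxPoints(r).round(3).tolist())
    hi=V[(V[:,2]>.055)&(V[:,2]<.1)]; print('lid',len(hi)); 
    r=cv2.minAreaRect(hi[:,:2].astype(np.float32)); print(r, hi[:,2].max()); 
    top=hi[hi[:,2]>np.nanmax(hi[:,2])-.006]; r=cv2.fitLine(top.astype(np.float32),cv2.DIST_HUBER,0,.01,.01).ravel(); print('toplid',r,np.nanmin(top,0),np.nanmax(top,0))
    cv2.imwrite(f'pics/{n}1.png',cv2.resize(im[y0:y1,x0:x1,::-1],None,fx=4.7,fy=4.7,interpolation=cv2.INTER_CUBIC))
d=dict(np.load('pics/side.npz'));W=world(d)
for (u,v) in [(397,180),(403,158),(365,172),(230,400),(275,380)]: print((u,v),W[v,u].round(3))
print(np.nanmedian(W[300:340,330:360].reshape(-1,3),0))
E
```

```text
side [259. 208.] 12 [ 0.7536 -0.0084  0.058 ] [0.003 0.036 0.004] 0.0599
side [302. 228.] 116 [0.6365 0.0062 0.0466] [0.026 0.029 0.006] 0.0494
side [312. 243.] 79 [0.595  0.0434 0.0467] [0.026 0.022 0.006] 0.0498
side [331. 249.] 130 [0.5491 0.0423 0.0466] [0.027 0.027 0.006] 0.0496
side [352. 256.] 133 [0.5004 0.0469 0.0469] [0.027 0.027 0.006] 0.0505
plate 3926 ((0.6260954737663269, 0.042559914290905), (0.2063981145620346, 0.3246424198150635), 88.5702133178711) [[0.460999995470047, -0.05700000002980232], [0.7860000133514404, -0.06499999761581421], [0.7910000085830688, 0.1420000046491623], [0.4659999907016754, 0.15000000596046448]]
lid 1237
((0.646253764629364, 0.10645592212677002), (0.112312451004982, 0.34188219904899597), 55.732208251953125) 0.09997621596051963
toplid [0.44673595 0.8946393  0.00689564 0.76319575 0.02492948 0.09651974] [ 0.75032468 -0.01055916  0.09400989] [0.78020258 0.04777554 0.09997622]
scene [310. 234.] 60 [0.6353 0.0063 0.0454] [0.028 0.027 0.006] 0.049
scene [314. 244.] 37 [0.5932 0.0436 0.0453] [0.027 0.019 0.005] 0.0478
scene [327. 249.] 67 [0.5471 0.043 
[... 191 characters left out ...]
468667030334), 87.96564483642578) [[0.45899999141693115, -0.0560000017285347], [0.7990000247955322, -0.06800000369548798], [0.8059999942779541, 0.14100000262260437], [0.4659999907016754, 0.15299999713897705]]
lid 708
((0.6400941610336304, 0.11100634932518005), (0.11016449332237244, 0.3358117640018463), 57.2709846496582) 0.09190711363982476
toplid [ 0.9995536  -0.02973621 -0.00287745  0.57073146  0.16036448  0.08765812] [0.4763049  0.15465281 0.08598135] [0.67016757 0.1667158  0.09190711]
(397, 180) [ 0.481 -0.228  0.073]
(403, 158) [ 0.477 -0.241  0.13 ]
(365, 172) [ 0.576 -0.263  0.051]
(230, 400) [ 0.583  0.412 -0.002]
(275, 380) [ 0.53   0.348 -0.002]
[ 0.46500711  0.17535878 -0.00067043]
```

View pics/side1.png

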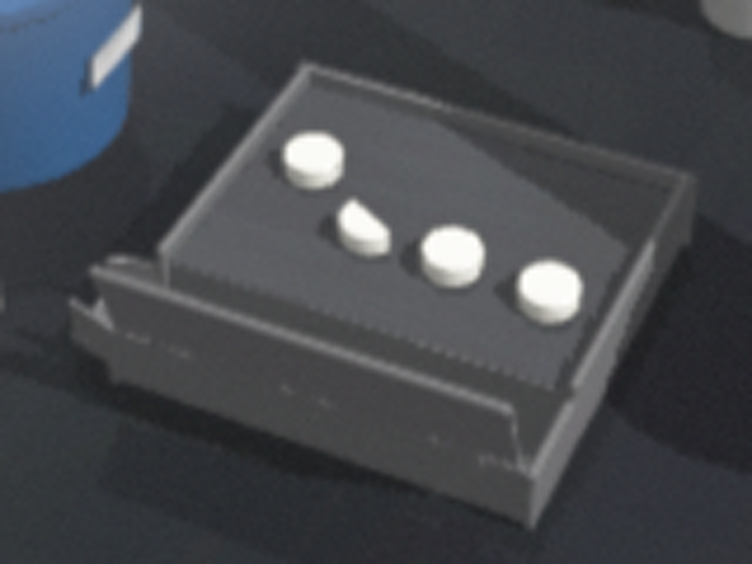

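The crop shows whole, whole, half, whole along tray x, starting from the near-robot end. The lid stands just past upright and the spout is at the far (+x) end. Next I refine the tray pose and check for obstacles.

```bash
cat >> h.py <<'E'
YAW=-0.0297
def rot(a): return np.array([[np.cos(a),-np.sin(a)],[np.sin(a),np.cos(a)]])
E
python3 - <<'E'
from h import *
for n in ('side','scene'):
    W=world(dict(np.load(f'pics/{n}.npz'))).reshape(-1,3); W=W[~np.isnan(W[:,0])]
    L=W.copy(); L[:,:2]=(W[:,:2]-[.572,.046])@rot(YAW)
    near=(abs(L[:,0])<.13)&(abs(L[:,1])<.13)
    R=L[near&(L[:,2]>.041)&(L[:,2]<.0475)]
    for nm,sel,ax in (('back',(R[:,1]<-.085)&(abs(R[:,0])<.09),1),('-x',(R[:,0]<-.09)&(abs(R[:,1]+.02)<.06),0),('+x',(R[:,0]>.09)&(abs(R[:,1]+.02)<.06),0)):
        p=R[sel]; print(n,nm,len(p),np.percentile(p[:,ax],[5,50,95]).round(4), np.polyfit(p[:,1-ax],p[:,ax],1).round(4))
    li=L[near&(L[:,2]>.05)&(abs(L[:,0])<.09)&(L[:,1]>.09)]; 
    print('lid',len(li),np.polyfit(li[:,2],li[:,1],1), li[:,2].max()); t=li[li[:,2]>.083]; print('lidtop y',np.percentile(t[:,1],[5,50,95]),'yaw',np.polyfit(t[:,0],t[:,1],1))
    pl=L[(abs(L[:,0])<.08)&(abs(L[:,1]+.02)<.05)]; print('platez',np.median(pl[:,2]))
    o=W[(W[:,2]>.05)&(W[:,2]<.3)&(W[:,0]>.35)&(W[:,0]<.8)&(abs(W[:,1])<.4)]
    g={}
    for p in o: k=(round(p[0]/.04)*4,round(p[1]/.04)*4); g[k]=max(g.get(k,0),p[2])
    if n=='side': print({k:round(float(v),2) for k,v in sorted(g.items())})
E
```

```text
side back 154 [-0.1049 -0.1016 -0.0987] [ 0.0054 -0.1018]
side -x 98 [-0.1058 -0.1038 -0.1011] [-0.0038 -0.1037]
side +x 92 [0.0987 0.101  0.1037] [-0.0036  0.101 ]
lid 838 [0.2848662  0.08853155] 0.09176780879964061
lidtop y [0.11100919 0.11377581 0.11598326] yaw [0.00339604 0.11371938]
platez 0.03589354724339973
{(44, -28): 0.09, (44, -24): 0.09, (48, -40): 0.06, (48, -36): 0.06, (48, -28): 0.14, (48, -24): 0.14, (48, 4): 0.05, (48, 16): 0.09, (52, -40): 0.06, (52, -36): 0.06, (52, -28): 0.13, (52, -24): 0.13, (52, 16): 0.09, (56, -36): 0.06, (56, -32): 0.07, (56, -28): 0.07, (56, -24): 0.07, (56, 16): 0.09, (60, -32): 0.07, (60, -28): 0.07, (60, -24): 0.07, (60, 16): 0.09, (64, -40): 0.08, (64, -36): 0.08, (64, 16): 0.09, (68, -40): 0.09, (68, -36): 0.09, (68, -32): 0.06, (68, 16): 0.09, (72, -40): 0.2, (72, -36): 0.19, (72, -32): 0.07, (72, -28): 0.06, (72, -24): 0.07, (72, -20): 0.08, (76, -40): 0.2, (76, -36): 0.19, (76, -28): 0.11, (76, -24): 0.12, (76, -20): 0.12, (76, -8): 0.12, (76, -4): 0.13, (76, 0): 0.13, (76, 4): 0.13, (76, 12): 0.06, (76, 16): 0.06, (76, 20): 0.06, (76, 24): 0.06, (80, -40): 0.17, (80, -36): 0.15, (80, -28): 0.12, (80, -24): 0.14, (80, -20): 0.14, (80, -8): 0.13, (80, -4): 0.11, (80, 0): 0.11, (80, 4): 0.13, (80, 8): 0.13, (80, 12): 0.06, (80, 16): 0.06, (80, 20): 0.05, (80, 24): 0.06}
scene back 54 [-0.1046 -0.1014 -0.0972] [-0.0076 -0.1012]
scene -x 38 [-0.1076 -0.1049 -0.1019] [-0.006 -0.105]
scene +x 40 [0.0956 0.099  0.1014] [0.0052 0.0988]
lid 547 [0.29993841 0.08800539] 0.09190711363982476
lidtop y [0.11070473 0.11424248 0.11712788] yaw [0.0018007  0.11414262]
platez 0.034273584094033464
```

Tray centre is about (0.570, 0.0435), yaw −1.7°, and the lid is at about 1.85 rad. The bench, plate and lid heights match the given sizes. Now I shut the fingers, align the tool with the tray and approach the far tablet.

Emit:
send_rows:
  deltas:
    - [[0, 0, 0, 0, 0, 0.151, -1], [0, 0, 0, 0, 0, 0.151, -1], [0.03, -0.032, 0, 0, 0, 0, -1], [0.03, -0.032, 0, 0, 0, 0, -1], [0.03, -0.032, 0, 0, 0, 0, -1], [0.03, -0.032, 0, 0, 0, 0, -1], [0.03, -0.032, 0, 0, 0, 0, -1], [0.03, -0.032, 0, 0, 0, 0, -1], [0.03, -0.032, 0, 0, 0, 0, -1], [0.03, -0.032, 0, 0, 0, 0, -1], [0.03, -0.032, 0, 0, 0, 0, -1], [0.03, -0.032, 0, 0, 0, 0, -1]]

```text
time_s: 1.6
position: [0.458, -0.2178, 0.2266]
tool_rot: [[1.0, -0.03, -0.0], [-0.03, -1.0, 0.0], [-0.0, -0.0, -1.0]]
ft_force: [0.6, -0.9, -0.8]
grip_width: -0.0002
gripper_force: 0.0
```

Emit:
send_rows:
  deltas:
    - [[0.0286, -0.0319, 0, 0, 0, 0, -1], [0.0286, -0.0319, 0, 0, 0, 0, -1], [0.0286, -0.0319, 0, 0, 0, 0, -1], [0.0286, -0.0319, 0, 0, 0, 0, -1], [0.0286, -0.0319, 0, 0, 0, 0, -1], [0.0286, -0.0319, 0, 0, 0, 0, -1], [0, 0, 0.04, 0, 0, 0, -1], [0, 0, 0.04, 0, 0, 0, -1], [0, 0, 0.03, 0, 0, 0, -1], [0, 0, 0, 0, 0, 0, -1], [0, 0, 0, 0, 0, 0, -1]]

```text
time_s: 2.98
position: [0.6351, -0.033, 0.1181]
tool_rot: [[1.0, -0.03, 0.002], [-0.03, -1.0, -0.0], [0.002, 0.0, -1.0]]
ft_force: [-0.3, -0.5, 0.6]
grip_width: 0.0001
gripper_force: 0.0
```

```bash
python3 - <<'E'
from h import *
s=telemetry.observe(); print(s['position'],s['time_s'],s['q'])
d=grab('wrist'); print(d['K'],d['hand_eye'])
cv2.imwrite('pics/wrist1.png',d['image'][...,::-1])
d=grab('side'); W=world(d)
cv2.imwrite('pics/side2.png',cv2.resize(d['image'][140:320,230:430,::-1],None,fx=3,fy=3))
E
```

```text
[ 0.63508008 -0.03301081  0.11812499] 2.975 [-1.36229334e+01  3.53705016e+01  6.92003969e+01 -2.22152833e-04
  7.53247633e+01  7.81074874e+01]
[[371.64829954   0.         317.74786405]
 [  0.         371.64829954 233.32453456]
 [  0.           0.           1.        ]] [[-1.78560789e-03 -9.60823295e-01 -2.77155925e-01  7.12888964e-02]
 [ 9.99998394e-01 -1.75741704e-03 -3.50119850e-04  7.08207298e-04]
 [-1.50675237e-04 -2.77156106e-01  9.60824891e-01 -1.47510437e-01]
 [ 0.00000000e+00  0.00000000e+00  0.00000000e+00  1.00000000e+00]]
```

View pics/wrist1.png

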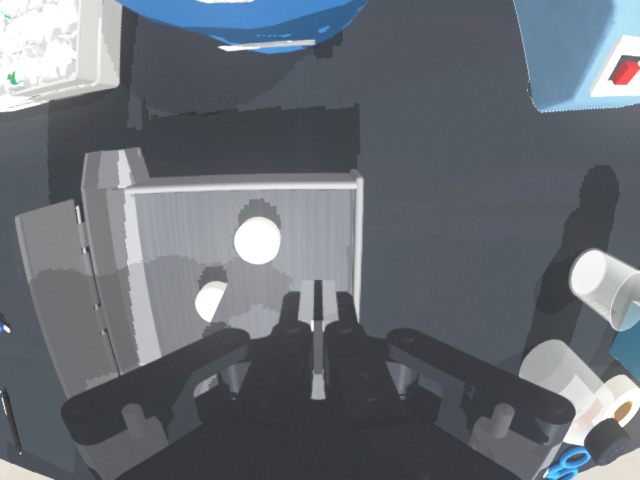

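The wrist view shows the far whole tablet at (257,241), the half at (212,300), the lid on the left (55,280) and the closed tips at (317,290). The knuckles spread wide along tool y, so I check their extents against the lid and the tablet.

```bash
cat >> h.py <<'E'
def wrist(d,s):
    K=np.array(d['K']); v,u=np.mgrid[:480,:640]; x=(u-K[0,2])/K[0,0]; y=(v-K[1,2])/K[1,1]; th=np.hypot(x,y); k=np.tan(th)/np.maximum(th,1e-9)
    z=d['range_z']; P=np.stack([x*k*z,y*k*z,z],-1); H=np.array(d['hand_eye']); T=P@H[:3,:3].T+H[:3,3]
    T[z==0]=np.nan
    return T, T@np.array(s['tool_rot']).T+np.array(s['position'])
E
python3 - <<'E'
from h import *
s=telemetry.observe(); d=dict(np.load('pics/wrist.npz')); T,W=wrist(d,s)
m=(T[...,2]<.03)&(abs(T[...,1])<.12)&(abs(T[...,0])<.08)
for a in np.arange(-.08,.03,.01):
    p=T[m&(T[...,2]>=a)&(T[...,2]<a+.01)]
    if len(p): print(round(a,2),len(p),'x',np.percentile(p[:,0],[1,99]).round(3),'y',np.percentile(p[:,1],[1,99]).round(3))
w=((d['image'].min(-1)>170)&(W[...,2]>.042)&(W[...,2]<.055)).astype(np.uint8); w[:160]=0
k,l,st,c=cv2.connectedComponentsWithStats(w)
for i in range(1,k):
    if st[i,4]>60: print(c[i].round(),st[i,4],np.nanmean(W[l==i],0).round(4),np.ptp(W[l==i],0).round(3))
for u,v in [(257,241),(317,290),(300,220)]: print(W[v,u].round(4),T[v,u].round(4))
E
```

```text
-0.08 8484 x [-0.006  0.018] y [-0.048  0.05 ]
-0.07 6641 x [-0.007  0.016] y [-0.041  0.042]
-0.06 4750 x [-0.008  0.015] y [-0.034  0.036]
-0.05 1579 x [-0.01   0.015] y [-0.02   0.021]
-0.04 788 x [0.007 0.012] y [-0.013  0.014]
-0.03 867 x [0.007 0.012] y [-0.013  0.014]
-0.02 666 x [0.007 0.012] y [-0.012  0.014]
-0.01 36 x [0.011 0.012] y [-0.006  0.007]
[286. 208.] 2206 [ 0.6591 -0.0147  0.0454] [0.098 0.154 0.006]
[257. 241.] 1593 [0.6403 0.0038 0.0483] [0.028 0.028 0.009]
[604. 283.] 589 [ 0.5943 -0.2654  0.0484] [0.044 0.03  0.013]
[634. 279.] 102 [ 0.5937 -0.3055  0.0488] [0.015 0.009 0.013]
[209. 300.] 712 [0.5997 0.0406 0.048 ] [0.027 0.021 0.008]
[562. 372.] 464 [ 0.5111 -0.2437  0.0486] [0.022 0.044 0.013]
[0.6399 0.0039 0.0477] [ 0.0035 -0.0371  0.0707]
[ 0.6472 -0.0337  0.1382] [ 0.0122  0.0003 -0.0197]
[ 0.6498 -0.0229  0.0374] [ 0.0142 -0.0106  0.0811]
```

```bash
python3 - <<'E'
from h import *
s=telemetry.observe()
d=dict(np.load('pics/wrist.npz')); T,W=wrist(d,s)
for v in range(240,330,8): print(v,T[v,312].round(4),T[v,325].round(4))
for n in ('side','scene'):
    d=grab(n) if n=='scene' else dict(np.load('pics/side.npz')); W=world(d); L=W-np.array(s['position'])
    m=(abs(L[...,0])<.03)&(abs(L[...,1])<.03)&(W[...,2]>.055)
    for a in np.arange(-.04,.06,.008):
        p=L[m&(L[...,2]>=a)&(L[...,2]<a+.008)]
        if len(p)>1: print(n,round(a,3),len(p),p.min(0).round(3),p.max(0).round(3))
E
```

```text
240 [ 0.0008 -0.0031  0.0814] [0.0011 0.0053 0.0803]
248 [-0.0044 -0.0031  0.0806] [-0.0046  0.0053  0.0812]
256 [-0.0098 -0.0031  0.0805] [-0.0099  0.0053  0.0806]
264 [-0.0158 -0.0032  0.0814] [-0.0158  0.0054  0.0815]
272 [-0.0214 -0.0032  0.0812] [-0.0222  0.0054  0.0833]
280 [ 0.0115 -0.0017 -0.0086] [ 0.0119  0.0035 -0.0096]
288 [ 0.0117 -0.0016 -0.0169] [ 0.0117  0.0034 -0.0169]
296 [ 0.0119 -0.0015 -0.0243] [ 0.0117  0.0033 -0.024 ]
304 [ 0.0123 -0.0014 -0.0317] [ 0.0124  0.0031 -0.0319]
312 [ 0.0116 -0.0013 -0.0363] [ 0.0115  0.0031 -0.0361]
320 [ 0.0121 -0.0012 -0.0427] [ 0.0122  0.0029 -0.0429]
328 [ 0.0084 -0.0013 -0.0415] [ 0.0126  0.0028 -0.0487]
side 0.0 6 [-0.01   0.003  0.003] [0.007 0.007 0.006]
side 0.008 27 [-0.012 -0.005  0.008] [0.012 0.013 0.016]
side 0.016 38 [-0.012 -0.006  0.016] [0.012 0.015 0.024]
side 0.024 35 [-0.012 -0.005  0.024] [0.01  0.015 0.032]
side 0.032 27 [-0.013 -0.012  0.032] [0.005 0.014 0.039]
side 0.04 13 [-0.013 -0.009  0.04 ] [0.008 0.013 0.048]
side 0.048 49 [-0.014 -0.026  0.048] [0.011 0.03  0.056]
side 0.056 37 [-0.014 -0.029  0.056] [0.008 0.029 0.064]
scene 0.0 12 [-0.012 -0.006  0.002] [0.008 0.009 0.008]
scene 0.008 19 [-0.014 -0.006  0.008] [0.003 0.013 0.016]
scene 0.016 23 [-0.014 -0.006  0.016] [0.004 0.017 0.024]
scene 0.024 23 [-0.014 -0.008  0.024] [0.005 0.015 0.031]
scene 0.032 26 [-0.014 -0.015  0.032] [0.008 0.016 0.039]
scene 0.04 17 [-0.015 -0.028  0.04 ] [-0.007  0.021  0.048]
scene 0.048 41 [-0.017 -0.03   0.048] [0.008 0.029 0.056]
scene 0.056 35 [-0.018 -0.03   0.056] [0.007 0.03  0.064]
```

View pics/side2.png

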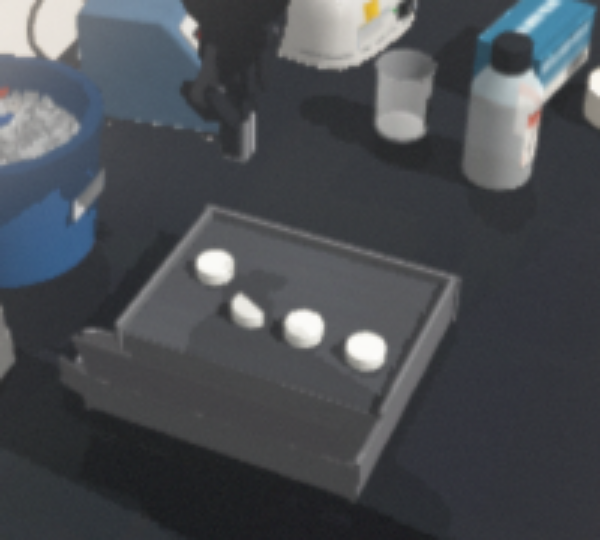

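The cameras put the visible fingertips near the TCP, while the sheet says 25 mm ahead of it. I'll descend slowly onto empty plate behind the tablet and let contact settle it.

Emit:
send_rows:
  deltas:
    - [[0.002, 0, 0.025, 0, 0, 0, -1], [0, 0, 0.025, 0, 0, 0, -1], [0, 0, 0, 0, 0, 0, -1], [0, 0, 0, 0, 0, 0, -1]]

```text
time_s: 3.62
position: [0.6372, -0.0331, 0.0683]
tool_rot: [[1.0, -0.03, 0.002], [-0.03, -1.0, -0.001], [0.002, 0.0, -1.0]]
ft_force: [0.3, 0.0, -0.7]
grip_width: -0.0001
gripper_force: 0.0
```

```bash
python3 - <<'E'
from h import *
s=telemetry.observe(); print(s['position'],s['ft_force'],s['time_s'])
d=grab('side'); W=world(d); L=W-np.array(s['position'])
m=(abs(L[...,0])<.03)&(abs(L[...,1])<.03)&(W[...,2]>.051)
p=L[m]; print(p[:,2].min(), W[m][:,2].min(), (p[:,2]<.02).sum())
cv2.imwrite('pics/side3.png',cv2.resize(d['image'][140:320,230:430,::-1],None,fx=3,fy=3))
E
```

```text
[ 0.63718001 -0.03309463  0.06834572] [ 0.30141808  0.03429808 -0.68034517] 3.625
0.0032868547732623626 0.07163257628387214 45
```

View pics/side3.png

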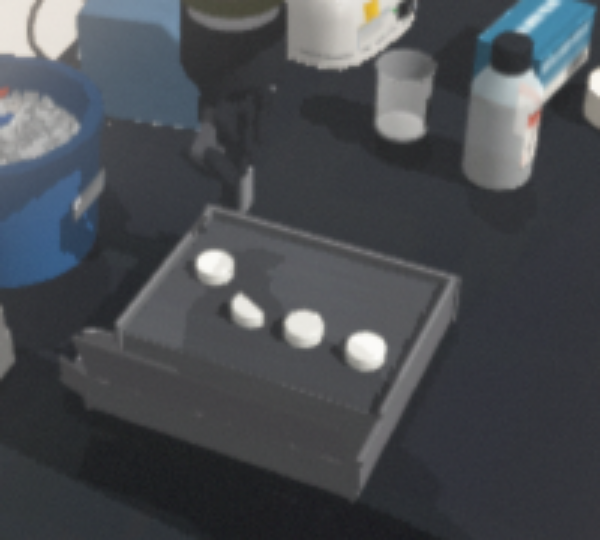

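The tip is still about 35 mm above the plate in both the image and the depth data (z≈0.072). So the 25 mm figure doesn't hold. I continue in cautious steps.

Emit:
send_rows:
  deltas:
    - [[0, 0, 0.006, 0, 0, 0, -1], [0, 0, 0.002, 0, 0, 0, -1], [0, 0, 0, 0, 0, 0, -1]]

```text
time_s: 4.05
position: [0.6364, -0.0329, 0.0587]
tool_rot: [[1.0, -0.03, -0.0], [-0.03, -1.0, 0.0], [-0.0, -0.0, -1.0]]
ft_force: [-0.4, 0.1, 0.2]
grip_width: -0.0
gripper_force: 0.0
```

Emit:
send_rows:
  deltas:
    - [[0, 0, 0.002, 0, 0, 0, -1], [0, 0, 0, 0, 0, 0, -1]]

```text
time_s: 4.3
position: [0.6364, -0.0329, 0.0567]
tool_rot: [[1.0, -0.03, -0.0], [-0.03, -1.0, 0.0], [-0.0, -0.0, -1.0]]
ft_force: [0.3, 0.2, -0.7]
grip_width: -0.0001
gripper_force: 0.0
```

No force where the sheet's tip would already be 4 mm into the plate, so I trust the camera's tip, about 4 mm behind the TCP.

Emit:
send_rows:
  deltas:
    - [[0, 0, 0.006, 0, 0, 0, -1], [0, 0, 0.004, 0, 0, 0, -1], [0, 0, 0, 0, 0, 0, -1]]

```text
time_s: 4.68
position: [0.6362, -0.0329, 0.0463]
tool_rot: [[1.0, -0.03, -0.001], [-0.03, -1.0, 0.0], [-0.001, -0.0, -1.0]]
ft_force: [-0.1, -0.6, -0.1]
grip_width: -0.0003
gripper_force: 0.0
```

Emit:
send_rows:
  deltas:
    - [[0, 0, 0.004, 0, 0, 0, -1], [0, 0, 0, 0, 0, 0, -1]]

```text
time_s: 4.92
position: [0.6363, -0.0329, 0.0425]
tool_rot: [[1.0, -0.03, -0.0], [-0.03, -1.0, 0.0], [-0.0, -0.0, -1.0]]
ft_force: [0.2, -0.5, -0.8]
grip_width: -0.0001
gripper_force: 0.0
```

Emit:
send_rows:
  deltas:
    - [[0, 0, 0.002, 0, 0, 0, -1], [0, 0, 0, 0, 0, 0, -1]]

```text
time_s: 5.18
position: [0.6364, -0.0329, 0.0407]
tool_rot: [[1.0, -0.03, -0.0], [-0.03, -1.0, 0.0], [-0.0, -0.0, -1.0]]
ft_force: [-0.8, -0.1, 0.4]
grip_width: -0.0004
gripper_force: 0.0
```

```bash
python3 - <<'E'
from h import *
s=telemetry.observe(); print(s['position'],s['ft_force'],s['time_s'])
d=grab('side'); W=world(d); L=W-np.array(s['position'])
m=(abs(L[...,0])<.02)&(abs(L[...,1])<.02)&(W[...,2]>.038)
print(np.sort(W[m][:,2])[:8].round(4), (L[m][:,2]<.02).sum())
E
```

```text
[ 0.63642285 -0.03291221  0.04070387] [-0.76218222 -0.14409321  0.39547865] 5.175
[0.0386 0.0386 0.0398 0.0442 0.0453 0.0454 0.0461 0.0479] 48
```

Emit:
send_rows:
  deltas:
    - [[0, 0, 0.002, 0, 0, 0, -1], [0, 0, 0, 0, 0, 0, -1]]

```text
time_s: 5.48
position: [0.6364, -0.0329, 0.0387]
tool_rot: [[1.0, -0.03, -0.0], [-0.03, -1.0, 0.0], [-0.0, -0.0, -1.0]]
ft_force: [-0.2, -0.9, -1.4]
grip_width: -0.0
gripper_force: 0.0
```

Emit:
send_rows:
  deltas:
    - [[0, 0, 0.002, 0, 0, 0, -1], [0, 0, 0, 0, 0, 0, -1]]

```text
time_s: 5.72
position: [0.6364, -0.0329, 0.0366]
tool_rot: [[1.0, -0.03, -0.0], [-0.03, -1.0, 0.0], [-0.0, -0.0, -1.0]]
ft_force: [0.2, -1.2, -0.6]
grip_width: -0.0
gripper_force: 0.0
```

Emit:
send_rows:
  deltas:
    - [[0, -0.01, 0, 0, 0, 0, -1], [0, -0.01, 0, 0, 0, 0, -1], [0, -0.01, 0, 0, 0, 0, -1], [0, -0.01, 0, 0, 0, 0, -1], [0, -0.01, 0, 0, 0, 0, -1], [0, -0.01, 0, 0, 0, 0, -1], [0, -0.01, 0, 0, 0, 0, -1], [0, 0, 0, 0, 0, 0, -1]]

```text
time_s: 6.72
position: [0.6386, 0.0379, 0.0368]
tool_rot: [[1.0, -0.029, -0.0], [-0.029, -1.0, 0.0], [-0.0, -0.0, -1.0]]
ft_force: [-1.2, -0.1, -1.1]
grip_width: -0.0003
gripper_force: 0.0
```

```bash
cat > t.py <<'E'
from h import *
s=telemetry.observe(); print(s['position'],s['ft_force'],s['time_s'])
for n in ('side','scene'):
    d=grab(n); W=world(d); im=d['image']; w=(im.min(-1)>150)&(abs(W[...,0]-.57)<.13)&(abs(W[...,1]-.05)<.1)&(W[...,2]<.06)
    k,l,st,c=cv2.connectedComponentsWithStats(w.astype(np.uint8))
    for i in range(1,k):
        if st[i,4]>8: p=W[l==i]; print(n,c[i].round(),st[i,4],p.mean(0).round(4),p[:,2].min().round(3),p[:,2].max().round(3))
    cv2.imwrite(f'pics/{n}_t.png',cv2.resize(im[140:320,230:430,::-1],None,fx=3,fy=3))
E
python3 t.py
```

```text
[0.63855223 0.03785823 0.03681011] [-1.18322329 -0.13844572 -1.10106165] 6.725
side [289. 244.] 120 [0.6381 0.0653 0.0453] 0.035 0.05
side [312. 243.] 79 [0.5941 0.0422 0.0445] 0.033 0.05
side [331. 249.] 129 [0.5486 0.0417 0.0448] 0.033 0.051
side [352. 256.] 132 [0.4997 0.046  0.0452] 0.035 0.051
scene [296. 242.] 64 [0.6366 0.0662 0.0433] 0.032 0.048
scene [314. 244.] 39 [0.5935 0.0426 0.0424] 0.032 0.048
scene [327. 249.] 68 [0.5468 0.0438 0.0434] 0.033 0.049
scene [342. 256.] 74 [0.4969 0.0481 0.0434] 0.034 0.048
scene [357. 436.] 125 [ 0.4543 -0.0237 -0.7071] -0.717 -0.699
scene [319. 452.] 506 [ 0.5235  0.1067 -0.7073] -0.718 -0.699
```

The tablet tracks straight ahead of the finger. I push it over the edge.

Emit:
send_rows:
  deltas:
    - [[0, -0.008, 0, 0, 0, 0, -1], [0, -0.008, 0, 0, 0, 0, -1], [0, -0.008, 0, 0, 0, 0, -1], [0, -0.008, 0, 0, 0, 0, -1], [0, -0.008, 0, 0, 0, 0, -1], [0, -0.008, 0, 0, 0, 0, -1], [0, 0, 0, 0, 0, 0, -1], [0, 0.02, 0, 0, 0, 0, -1], [0, 0.01, -0.03, 0, 0, 0, -1], [0, 0, -0.03, 0, 0, 0, -1], [0, 0, 0, 0, 0, 0, -1]]

```text
time_s: 8.2
position: [0.6403, 0.0532, 0.0992]
tool_rot: [[0.999, -0.032, 0.005], [-0.032, -0.999, -0.001], [0.005, 0.001, -1.0]]
ft_force: [0.4, 0.3, -0.0]
grip_width: 0.0005
gripper_force: 0.0
```

```bash
python3 t.py
```

```text
[0.6402593  0.05317064 0.09922399] [ 0.41265608  0.3416147  -0.02855941] 8.2
side [312. 243.] 80 [0.5945 0.0415 0.044 ] 0.033 0.05
side [331. 249.] 130 [0.5486 0.0416 0.0448] 0.033 0.051
side [352. 256.] 132 [0.4997 0.0458 0.0451] 0.033 0.052
side [283. 259.] 27 [0.6387 0.0981 0.0283] 0.024 0.033
scene [314. 244.] 39 [0.5932 0.0432 0.0425] 0.032 0.048
scene [327. 249.] 68 [0.5465 0.0442 0.0435] 0.034 0.048
scene [342. 256.] 75 [0.4969 0.0483 0.0433] 0.033 0.048
scene [319. 452.] 507 [ 0.5236  0.1065 -0.7077] -0.718 -0.697
scene [357. 436.] 122 [ 0.4547 -0.024  -0.7074] -0.716 -0.698
```

View pics/side_t.png

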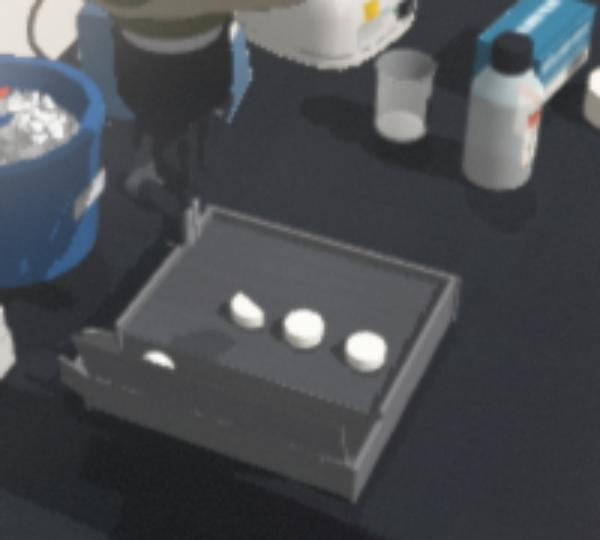

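The first tablet is in the trough, leaning on its plate-side wall at (157,358) with its top at about z=0.033, and the half hasn't moved. Next is the middle whole tablet.

Emit:
send_rows:
  deltas:
    - [[-0.0227, 0.0126, 0, 0, 0, 0, -1], [-0.0227, 0.0126, 0, 0, 0, 0, -1], [-0.0227, 0.0126, 0, 0, 0, 0, -1], [-0.0228, 0.0127, 0, 0, 0, 0, -1], [0, 0, 0, 0, 0, 0, -1], [0, 0, 0.025, 0, 0, 0, -1], [0, 0, 0.025, 0, 0, 0, -1], [0, 0, 0, 0, 0, 0, -1], [0, 0, 0, 0, 0, 0, -1]]

```text
time_s: 9.43
position: [0.5474, 0.0073, 0.0473]
tool_rot: [[1.0, -0.03, 0.001], [-0.03, -1.0, -0.0], [0.001, 0.0, -1.0]]
ft_force: [0.4, 0.3, -0.7]
grip_width: -0.0002
gripper_force: 0.0
```

Emit:
send_rows:
  deltas:
    - [[0, 0, 0.0105, 0, 0, 0, -1], [0, 0, 0, 0, 0, 0, -1], [0, -0.01, 0, 0, 0, 0, -1], [0, -0.01, 0, 0, 0, 0, -1], [0, -0.01, 0, 0, 0, 0, -1], [0, -0.01, 0, 0, 0, 0, -1], [0, -0.008, 0, 0, 0, 0, -1], [0, -0.008, 0, 0, 0, 0, -1], [0, -0.008, 0, 0, 0, 0, -1], [0, -0.008, 0, 0, 0, 0, -1], [0, -0.008, 0, 0, 0, 0, -1], [0, 0, 0, 0, 0, 0, -1]]

```text
time_s: 10.92
position: [0.5491, 0.0878, 0.0363]
tool_rot: [[1.0, -0.029, -0.0], [-0.029, -1.0, 0.0], [-0.0, -0.0, -1.0]]
ft_force: [0.5, -0.1, 0.1]
grip_width: 0.0
gripper_force: 0.0
```

```bash
python3 t.py
```

```text
[0.54908142 0.08784505 0.03625009] [ 0.4838981  -0.12975969  0.0947037 ] 10.925
side [309. 241.] 20 [0.6021 0.0386 0.0467] 0.036 0.051
side [352. 256.] 132 [0.4998 0.0458 0.045 ] 0.034 0.05
side [282. 259.] 20 [0.6383 0.1002 0.0299] 0.025 0.031
side [320. 272.] 26 [0.5498 0.101  0.0288] 0.02 0.033
scene [342. 256.] 74 [0.4969 0.0482 0.0432] 0.033 0.048
scene [357. 436.] 126 [ 0.4547 -0.0248 -0.7074] -0.716 -0.699
scene [319. 452.] 505 [ 0.5234  0.1068 -0.7074] -0.717 -0.698
```

Emit:
send_rows:
  deltas:
    - [[0, 0.02, 0, 0, 0, 0, -1], [0, 0.01, -0.03, 0, 0, 0, -1], [0, 0, -0.03, 0, 0, 0, -1], [-0.0161, 0.0164, 0, 0, 0, 0, -1], [-0.0161, 0.0164, 0, 0, 0, 0, -1], [-0.0161, 0.0164, 0, 0, 0, 0, -1], [0, 0, 0, 0, 0, 0, -1], [0, 0, 0.025, 0, 0, 0, -1], [0, 0, 0.025, 0, 0, 0, -1], [0, 0, 0, 0, 0, 0, -1], [0, 0, 0, 0, 0, 0, -1]]

```text
time_s: 12.4
position: [0.4992, 0.0094, 0.047]
tool_rot: [[1.0, -0.03, 0.001], [-0.03, -1.0, -0.0], [0.001, 0.0, -1.0]]
ft_force: [0.4, 0.6, 0.5]
grip_width: -0.0002
gripper_force: 0.0
```

```bash
python3 t.py
```

```text
[0.49918172 0.00936332 0.04703443] [0.41105818 0.58354854 0.5141258 ] 12.4
side [311. 242.] 44 [0.5955 0.0425 0.047 ] 0.037 0.05
side [352. 256.] 131 [0.4998 0.0461 0.0452] 0.033 0.05
side [283. 259.] 28 [0.6383 0.0983 0.0287] 0.024 0.032
side [320. 272.] 26 [0.5497 0.1012 0.029 ] 0.021 0.032
scene [313. 243.] 14 [0.5963 0.0433 0.046 ] 0.044 0.047
scene [342. 256.] 75 [0.4967 0.0485 0.0435] 0.035 0.048
scene [357. 436.] 123 [ 0.4549 -0.0249 -0.7081] -0.715 -0.7
scene [319. 452.] 509 [ 0.5234  0.1068 -0.7075] -0.718 -0.697
```

Emit:
send_rows:
  deltas:
    - [[0, 0, 0.0105, 0, 0, 0, -1], [0, 0, 0, 0, 0, 0, -1], [0, -0.01, 0, 0, 0, 0, -1], [0, -0.01, 0, 0, 0, 0, -1], [0, -0.01, 0, 0, 0, 0, -1], [0, -0.01, 0, 0, 0, 0, -1], [0, -0.008, 0, 0, 0, 0, -1], [0, -0.008, 0, 0, 0, 0, -1], [0, -0.008, 0, 0, 0, 0, -1], [0, -0.008, 0, 0, 0, 0, -1], [0, -0.008, 0, 0, 0, 0, -1], [0, 0, 0, 0, 0, 0, -1]]

```text
time_s: 14.0
position: [0.5008, 0.0901, 0.0358]
tool_rot: [[1.0, -0.029, -0.0], [-0.029, -1.0, 0.0], [-0.0, -0.0, -1.0]]
ft_force: [-0.7, -0.1, 0.1]
grip_width: 0.0
gripper_force: 0.0
```

```bash
python3 t.py
```

```text
[0.50083636 0.0900577  0.0357784 ] [-0.65648067 -0.11403684  0.09587064] 14.0
side [311. 242.] 50 [0.5958 0.0421 0.0464] 0.035 0.05
side [282. 259.] 16 [0.6397 0.1005 0.0307] 0.028 0.033
side [320. 272.] 21 [0.5493 0.1016 0.0289] 0.02 0.033
side [343. 280.] 39 [0.4975 0.1037 0.0272] 0.016 0.033
scene [329. 272.] 33 [0.4939 0.1082 0.0254] 0.015 0.033
scene [357. 436.] 119 [ 0.4543 -0.0239 -0.7074] -0.715 -0.701
scene [319. 452.] 516 [ 0.5231  0.1075 -0.7074] -0.717 -0.697
```

All three whole tablets are in the trough, with tops at or below z=0.033, and the half hasn't moved. Now I lift and go round behind the lid.

Emit:
send_rows:
  deltas:
    - [[0, 0.02, 0, 0, 0, 0, -1], [0, 0, -0.05, 0, 0, 0, -1], [0, 0, -0.05, 0, 0, 0, -1], [0, 0, -0.05, 0, 0, 0, -1], [0.0178, -0.0318, 0, 0, 0, 0, -1], [0.0178, -0.0318, 0, 0, 0, 0, -1], [0.0178, -0.0318, 0, 0, 0, 0, -1], [0.0178, -0.0318, 0, 0, 0, 0, -1], [0, 0, 0, 0, 0, 0, -1], [0, 0, 0, 0, 0, 0, -1]]

```text
time_s: 15.35
position: [0.575, 0.1939, 0.1856]
tool_rot: [[1.0, -0.031, -0.001], [-0.031, -1.0, -0.0], [-0.001, 0.0, -1.0]]
ft_force: [0.8, -0.1, -0.0]
grip_width: -0.0
gripper_force: 0.0
```

```bash
cat > l.py <<'E'
from h import *
s=telemetry.observe(); print(s['position'],s['time_s'])
for n in ('side','scene'):
    W=world(grab(n)); L=W.reshape(-1,3).copy(); L[:,:2]=(L[:,:2]-[.571,.043])@rot(YAW)
    li=L[(L[:,2]>.05)&(L[:,2]<.097)&(abs(L[:,0])<.09)&(L[:,1]>.055)&(L[:,1]<.125)]
    if len(li)>20: print(n,len(li),'dy/dz',np.polyfit(li[:,2],li[:,1],1).round(3),'topz',np.percentile(li[:,2],98).round(4),'y near top',np.median(li[li[:,2]>np.percentile(li[:,2],92)][:,1]).round(4))
E
python3 l.py; python3 t.py
```

```text
[0.57500774 0.19393304 0.18559085] 15.35
side 835 dy/dz [0.285 0.091] topz 0.0902 y near top 0.1168
scene 556 dy/dz [0.297 0.091] topz 0.0889 y near top 0.1171
[0.5750256  0.19363642 0.18593448] [-0.30327013 -0.08201952  0.20445517] 15.45
side [312. 243.] 80 [0.5944 0.0416 0.0442] 0.034 0.049
side [283. 259.] 29 [0.6385 0.0986 0.0289] 0.024 0.033
side [320. 272.] 28 [0.5501 0.1009 0.0289] 0.019 0.034
side [343. 280.] 42 [0.4975 0.1032 0.0272] 0.015 0.032
scene [314. 244.] 40 [0.593  0.0433 0.0428] 0.032 0.048
scene [329. 272.] 33 [0.4939 0.1082 0.0254] 0.016 0.031
scene [319. 452.] 507 [ 0.5233  0.1069 -0.7073] -0.716 -0.695
scene [357. 436.] 119 [ 0.4545 -0.0239 -0.7072] -0.716 -0.701
```

Emit:
send_rows:
  deltas:
    - [[0, 0, 0.05, 0, 0, 0, -1], [0, 0, 0.04, 0, 0, 0, -1], [0, 0, 0.03, 0, 0, 0, -1], [0, 0, 0, 0, 0, 0, -1], [0, 0.01, 0, 0, 0, 0, -1], [0, 0.01, 0, 0, 0, 0, -1], [0, 0.01, 0, 0, 0, 0, -1], [0, 0.01, 0, 0, 0, 0, -1], [0, 0, 0, 0, 0, 0, -1]]

```text
time_s: 16.68
position: [0.5742, 0.1537, 0.066]
tool_rot: [[1.0, -0.031, 0.0], [-0.031, -1.0, -0.0], [0.0, 0.0, -1.0]]
ft_force: [-0.5, 0.2, -0.2]
grip_width: 0.0001
gripper_force: 0.0
```

```bash
python3 l.py
```

```text
[0.57416466 0.15366564 0.06597056] 16.675
side 1142 dy/dz [0.023 0.097] topz 0.0925 y near top 0.0945
scene 698 dy/dz [0.118 0.091] topz 0.093 y near top 0.1013
```

Emit:
send_rows:
  deltas:
    - [[0, 0.008, 0, 0, 0, 0, -1], [0, 0.008, 0, 0, 0, 0, -1], [0, 0.008, 0, 0, 0, 0, -1], [0, 0.008, 0, 0, 0, 0, -1], [0, 0, 0, 0, 0, 0, -1]]

```text
time_s: 17.4
position: [0.5732, 0.1218, 0.0659]
tool_rot: [[1.0, -0.031, 0.0], [-0.031, -1.0, -0.0], [0.0, 0.0, -1.0]]
ft_force: [-0.2, 0.7, 0.5]
grip_width: -0.0001
gripper_force: 0.0
```

```bash
python3 - <<'E'
from h import *
s=telemetry.observe(); print(s['position'],s['ft_force'])
d=grab('side'); W=world(d); cv2.imwrite('pics/side_l.png',cv2.resize(d['image'][140:320,230:430,::-1],None,fx=3,fy=3))
L=W.reshape(-1,3).copy(); L[:,:2]=(L[:,:2]-[.571,.043])@rot(YAW)
for x in (-.07,-.05,.05,.07):
    p=L[(abs(L[:,0]-x)<.01)&(L[:,1]>.03)&(L[:,1]<.115)&(L[:,2]>.04)]
    if len(p): print(x,len(p),'max z',p[p[:,2].argmax()].round(4),'line',np.polyfit(p[:,1],p[:,2],1).round(3))
E
```

```text
[0.57323122 0.12183345 0.06588727] [-0.16110201  0.68346159  0.49967559]
-0.07 454 max z [-0.08    0.0782  0.4183] line [-0.972  0.282]
-0.05 346 max z [-0.0598  0.0302  0.4051] line [-6.111  0.567]
0.05 216 max z [0.04   0.0353 0.3498] line [-2.456  0.263]
0.07 224 max z [0.0669 0.067  0.0781] line [-0.978  0.138]
```

View pics/side_l.png

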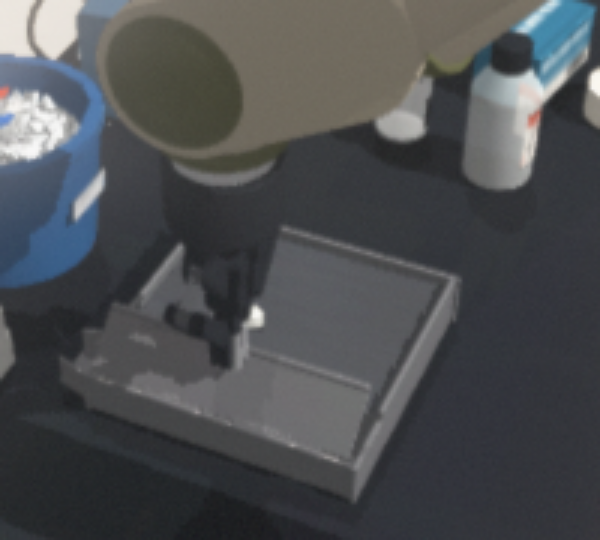

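The picture shows the lid at about 45° with the fingers behind its edge at (235,345). Next I hop over the rolled edge and press down, following the arc.

Emit:
send_rows:
  deltas:
    - [[0, 0, -0.015, 0, 0, 0, -1], [0, 0, 0, 0, 0, 0, -1], [0, 0.008, 0, 0, 0, 0, -1], [0, 0.007, 0, 0, 0, 0, -1], [0, 0.002, 0.009, 0, 0, 0, -1], [0, 0.002, 0.009, 0, 0, 0, -1], [0, 0.002, 0.009, 0, 0, 0, -1], [0, 0.002, 0.007, 0, 0, 0, -1], [0, 0, 0, 0, 0, 0, -1]]

```text
time_s: 18.58
position: [0.5721, 0.0996, 0.0461]
tool_rot: [[1.0, -0.03, -0.001], [-0.03, -1.0, 0.0], [-0.001, -0.0, -1.0]]
ft_force: [0.4, -0.1, 0.4]
grip_width: -0.0002
gripper_force: 0.0
```

Emit:
send_rows:
  deltas:
    - [[0, 0, 0.004, 0, 0, 0, -1], [0, 0, 0.003, 0, 0, 0, -1], [0, 0, 0, 0, 0, 0, -1]]

```text
time_s: 18.95
position: [0.5724, 0.0997, 0.0397]
tool_rot: [[1.0, -0.03, -0.0], [-0.03, -1.0, 0.0], [-0.0, -0.0, -1.0]]
ft_force: [0.7, -1.0, -0.2]
grip_width: 0.0001
gripper_force: 0.0
```

Tip is at about z=0.043 now. I go on in 1 mm steps until I feel contact.

Emit:
send_rows:
  deltas:
    - [[0, 0, 0.001, 0, 0, 0, -1], [0, 0, 0.001, 0, 0, 0, -1], [0, 0, 0, 0, 0, 0, -1]]

```text
time_s: 19.32
position: [0.5724, 0.0996, 0.0378]
tool_rot: [[1.0, -0.03, -0.0], [-0.03, -1.0, 0.0], [-0.0, -0.0, -1.0]]
ft_force: [0.4, -0.3, 0.2]
grip_width: 0.0001
gripper_force: 0.0
```

Emit:
send_rows:
  deltas:
    - [[0, 0, 0.001, 0, 0, 0, -1], [0, 0, 0, 0, 0, 0, -1]]

```text
time_s: 19.58
position: [0.5725, 0.0996, 0.0368]
tool_rot: [[1.0, -0.03, 0.0], [-0.03, -1.0, -0.0], [0.0, -0.0, -1.0]]
ft_force: [0.2, -0.0, -0.0]
grip_width: -0.0004
gripper_force: 0.1
```

Emit:
send_rows:
  deltas:
    - [[0, 0, 0.001, 0, 0, 0, -1], [0, 0, 0, 0, 0, 0, -1]]

```text
time_s: 19.82
position: [0.5726, 0.0996, 0.0363]
tool_rot: [[1.0, -0.03, 0.001], [-0.03, -1.0, -0.0], [0.001, 0.0, -1.0]]
ft_force: [-1.5, -0.3, 4.0]
grip_width: 0.0
gripper_force: 2.1
```

Contact: 4 N at TCP z=0.0363, so the tip is at about 0.041, which is the shut height. One more small press, then I lift off and check.

Emit:
send_rows:
  deltas:
    - [[0, 0, 0.001, 0, 0, 0, -1], [0, 0, 0, 0, 0, 0, -1], [0, 0, 0, 0, 0, 0, -1]]

```text
time_s: 20.2
position: [0.5728, 0.0997, 0.0358]
tool_rot: [[1.0, -0.03, 0.002], [-0.03, -1.0, 0.0], [0.002, -0.0, -1.0]]
ft_force: [-1.4, 1.0, 7.9]
grip_width: 0.0
gripper_force: 3.5
```

Emit:
send_rows:
  deltas:
    - [[0, 0, -0.01, 0, 0, 0, -1], [0, 0, -0.04, 0, 0, 0, -1], [0, 0, -0.05, 0, 0, 0, -1], [0, 0, -0.05, 0, 0, 0, -1], [0, 0.05, 0, 0, 0, 0, -1], [0, 0.06, 0, 0, 0, 0, -1], [0, 0.06, 0, 0, 0, 0, -1], [0, 0, 0, 0, 0, 0, -1]]

```text
time_s: 21.2
position: [0.5671, -0.074, 0.1849]
tool_rot: [[0.999, -0.035, -0.0], [-0.035, -0.999, -0.001], [-0.0, 0.001, -1.0]]
ft_force: [-0.1, 1.0, -0.7]
grip_width: -0.0003
gripper_force: 0.0
```

```bash
python3 t.py; python3 - <<'E'
from h import *
for n in ('side','scene'):
    d=dict(np.load(f'pics/{n}.npz')); W=world(d)
    L=W.reshape(-1,3).copy(); L[:,:2]=(L[:,:2]-[.571,.043])@rot(YAW)
    for y0,y1 in ((-.01,.04),(.044,.053),(.056,.07),(.07,.085),(.085,.099)):
        p=L[(abs(L[:,0])<.09)&(L[:,1]>y0)&(L[:,1]<y1)&(L[:,2]<.08)]; print(n,y0,len(p),np.percentile(p[:,2],[10,50,90]).round(4))
d=dict(np.load('pics/side.npz'));W=world(d)
for (u,v) in [(397,180),(403,158),(365,172),(230,400),(275,380)]: print((u,v),W[v,u].round(3))
E
```

```text
[ 0.56705908 -0.07403821  0.18491504] [-0.06655869  0.97067925 -0.71671206] 21.2
side [312. 243.] 79 [0.5944 0.0419 0.0444] 0.033 0.05
scene [314. 244.] 40 [0.5933 0.0429 0.0425] 0.033 0.048
scene [357. 436.] 118 [ 0.4547 -0.0237 -0.707 ] -0.715 -0.7
scene [319. 452.] 511 [ 0.5232  0.107  -0.7073] -0.718 -0.699
side -0.01 1346 [0.034  0.0357 0.0376]
side 0.044 229 [0.0375 0.0395 0.0412]
side 0.056 414 [0.037  0.0386 0.0402]
side 0.07 447 [0.0371 0.0385 0.04  ]
side 0.085 1076 [0.0018 0.0225 0.0393]
scene -0.01 755 [-0.7055  0.034   0.0362]
scene 0.044 157 [-0.7074  0.037   0.0395]
scene 0.056 279 [-0.7081  0.0365  0.0387]
scene 0.07 292 [-0.7089  0.0366  0.0386]
scene 0.085 674 [-0.7051  0.0158  0.0377]
(397, 180) [ 0.481 -0.226  0.075]
(403, 158) [ 0.477 -0.243  0.129]
(365, 172) [ 0.575 -0.261  0.052]
(230, 400) [0.582 0.413 0.001]
(275, 380) [ 0.53   0.349 -0.001]
```

View pics/side_t.png

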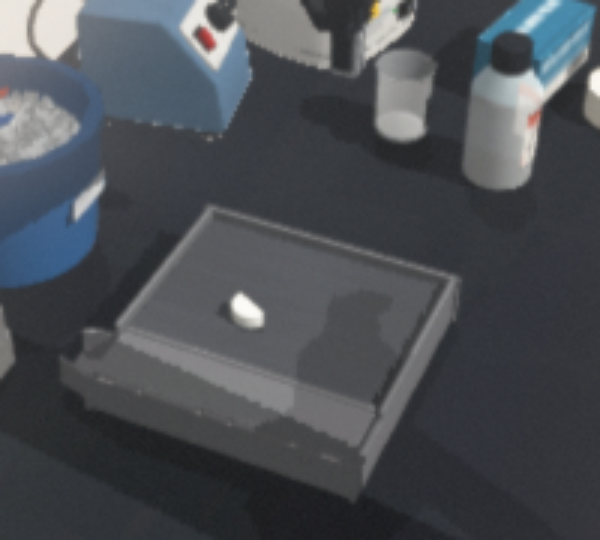

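The lid lies flat at (240,375), with its top about 2.8 mm above the measured plate and level from hinge to edge. Only the half is left on the plate at (247,310). The bottle, beaker and spatula read the same as at the start. I'm handing the job in.

Emit:
send_rows:
  deltas:
    - [[0, 0, 0, 0, 0, 0, -1], [0, 0, 0, 0, 0, 0, -1]]

```text
time_s: 21.55
position: [0.5674, -0.0691, 0.1849]
tool_rot: [[1.0, -0.028, -0.0], [-0.028, -1.0, 0.0], [-0.0, -0.0, -1.0]]
ft_force: [-0.0, 0.0, 0.6]
grip_width: 0.0002
gripper_force: 0.0
```

```bash
python3 -c "
from rig import env
print(env.close_job())"
```

```text
the job is handed in; nothing more can be done
None
```

The job is handed in at about 21.6 s: the three whole tablets are in the trough, the half tablet is still on the plate, the lid is shut, and the bottle, beaker and spatula are where they were; no verdict came back.

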